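# Cover the pot and light its burner on low

### The arm

A 7-joint arm with a two-finger parallel gripper is mounted at the origin on a cart in front of the work surface, level with it; the furniture and walls round the work are solid. World frame = base frame: x ahead of the robot, y to its left, z up, the work surface at z = 0. Lengths are in m, angles in rad, forces in N, time in s.
With the tool pointing down it reaches from about 0.4 to 0.875 m from the base axis. Payload 19.3 kg.
Tool frame: the origin (TCP) lies midway between the tips of the shut fingers; the grasp point (between the pads) lies 19 mm behind it; z points along the fingers, y is the direction in which the jaws open and shut (so a half turn about z gives the same grasp; the last joint's range is limited). The gripper opens to 85 mm and grips with 20 to 120 N. Pads are 22 mm wide; open, the fingers measure 114 mm over their backs; the gripper's body (76 mm by 85 mm) begins 54 mm behind the grasp point. The pads swing forward as they close: fully open they stand 13 mm farther back than shut.
Start: joints at [-1.411, 0.521, -0.036, 1.599, 0.021, 1.021, -0.113], TCP at [0.142, 0.609, 0.231] pointing down, gripper open.
Joint ranges: [-2.91, 2.91], [-0.3, 2.13], [-1.5, 1.42], [0.17, 2.43], [-1.26, 4.41], [0.16, 1.93], [-2.52, 2.52]. Speed limits (rad/s): [1.89, 1.89, 2.39, 2.39, 3.01, 3.01, 3.01].

### API

Orientations are given as [roll, pitch, yaw] about the fixed x, y, z axes, in that order (R = Rz(yaw) Ry(pitch) Rx(roll)).
In Python, from workcell import bot, eyes gives the robot as it stands. The module is installed in compiled form; this text tells all that it offers.
- The arm moves only by the shell command python3 -m jog 'ROWS' [FORCE]. ROWS is JSON, a list of rows, each an object with "delta_pos": the shift along the world's x, y, z in mm, a list of three; "spin": the turn about the world's z in rad; "claw": the closure, from 0 (fully open) to 1 (shut). In form: [{"delta_pos": [tx, ty, tz], "spin": spin, "claw": claw}, ...]. A call has 1 to 8 rows; each row is the pose to reach, as a shift and turn from the pose measured when the call began; what a row does not reach only later rows make up. A row lasts 1/10 s, in which the tool goes at most 50 mm and 8.59 degrees, less where a joint would pass 70% of its speed; a pose out of reach is approached as far as the arm can. A call with a gripper value outside its range is refused whole. The fingers move at their own pace and stop on an object; FORCE is the grip in N (left out, the last holds). Time passes only in rows, so rows that repeat a pose let the fingers close. It gives the time, the measured TCP pose, the force and the opening at its end, in the units of the state.
- bot.observe(): the state, without advancing time (a new reading comes with each control period).
- eyes.grab_frame(name): name is "scene" or "top" or "wrist"; returns the picture (420x560x3 uint8, blue, green, red); there is no depth.
- eyes.camera_params(name): a dict with "fx", "fy", "cx", "cy" (pixels), "origin" and "attitude" of the camera in the world. Camera axes: x right, y up, looking along -z (the intrinsics and any distortion apply to the point x, -y, -z); pixel columns grow to the right and rows downward; lengths in m; the calibration is good to about 2 mm. The wrist camera is an equidistant fisheye: a pixel r from the principal point sees the ray r / f radians off the axis. A picture is of the moment at which its call begins: read the wrist's pose just before it. camera_params takes no time and is no camera call; for the wrist camera it gives the pose at the moment of the call.
- bot.job_done(): hands the job in, once; it reports no verdict.
The state is a dict: "clock": time; "qpos": joint angles; "qd": joint speeds; "joint_efforts": joint torques, N m; "position": TCP position; "tool_rot": TCP orientation; "force": force on the tool from outside, world axes, zero at the start; "moment": the same for the moment, N m; "grip_width": finger opening in m.
Only numpy, scipy, OpenCV 4.12 (cv2) and the standard library are available. Lean on these libraries where they do the work, as an engineer would, in place of code of your own. Each camera call takes 0.05 s, during which the arm holds its last target. There are 200 camera calls.

### The job

Set the loose teal lid down gently on the open teal pot (do not drop it), so that it sits flat and fully home. Then light the burner under that pot: its knob is the one in front of it; push the knob in, keep it in while you turn it anticlockwise past its safety stop (never force it), on to the small orange dot (low flame), and let it spring back out. Leave both pots on their burners, leave the other knob off, and do not disturb the other things on the worktop.

Things in the scene. Friction and masses are not known exactly. Their poses are not given: they have to be found in the camera images.
- hob: White two-burner tabletop gas hob with a steel top, standing fast: 220 mm deep (x -125 to +95), 380 mm wide, top at 70 mm. Origin: at worktop level; x to the back, y to the left, z up. Its front strip (x -125 to -75) is a control panel sloping 35 degrees from level, falling towards the robot, with the two knobs.
- burner_left (a point): Centre of the left burner's dark pan support, at the height on which a pot stands (88 mm above the worktop). The left knob is 120 mm in front of it.
- burner_right (a point): The same for the right burner, 200 mm to the right of the left one.
- open_pot: Teal pot without lid, 0.9 kg, loose, standing on one of the two burners (either one). Round, 120 mm across outside, about 112 mm inside, 65 mm tall to the rim, two small steel ear handles at +-y, 78 mm from the axis. Origin: centre of its underside, z up.
- covered_pot: Cream pot of the same size with its own cream lid on (one piece, black lid knob on top, 107 mm tall in all), standing on the other burner. Origin: centre of its underside.
- lid: Loose teal lid, right way up on the worktop at the right, 0.15 kg. Origin: centre of its underside, z up. Lip 100 mm across, 7 mm deep, fits inside the pot's rim; flange 126 mm across (z 7 to 10) rests on the rim: its origin is then 58 mm above the pot's. Domed to z 17 at the centre. Black knob: upright cylinder 26 mm across, z 24 to 49, on a thinner neck.
- knob_left (a joint): Turn of the left knob (works the left burner): 0 = off, grows anticlockwise seen facing the knob, to 1.75 rad. Large orange dot (high) at 0.85, small orange dot (low) at 1.30. With the knob out a hidden safety stop blocks it at about 0.25; pressed in 6 mm or more it passes; beyond 0.82 it may be let out. Light friction (0.04 N m) holds it where left.
- knob_right (a joint): Turn of the right knob (works the right burner): 0 = off, grows anticlockwise seen facing the knob, to 1.75 rad. Large orange dot (high) at 0.85, small orange dot (low) at 1.30. With the knob out a hidden safety stop blocks it at about 0.25; pressed in 6 mm or more it passes; beyond 0.82 it may be let out. Light friction (0.04 N m) holds it where left.
- knob_left_push (a joint): Push travel of the left knob along its axis: 0 = out, 0.007 m = fully pressed in (hard end). A spring pushes it out: 4 N at the start of the travel, 10 N fully in.
- knob_right_push (a joint): Push travel of the right knob along its axis: 0 = out, 0.007 m = fully pressed in (hard end). A spring pushes it out: 4 N at the start of the travel, 10 N fully in.
- knob_left_grip (a point): On the left knob's axis, 26 mm off the panel (knob out). z = axis, outward (35 deg from vertical, leaning to the robot); x = along the bar grip to its white pointer, up the panel when off; turns and sinks with the knob. Black knob: skirt 51 mm across, on it a bar 46 long, 16 wide, 22 tall. This point is 10 mm below the bar's top, 12 mm above the skirt's top.
- knob_right_grip (a point): On the right knob's axis, 26 mm off the panel (knob out). z = axis, outward (35 deg from vertical, leaning to the robot); x = along the bar grip to its white pointer, up the panel when off; turns and sinks with the knob. Black knob: skirt 51 mm across, on it a bar 46 long, 16 wide, 22 tall. This point is 10 mm below the bar's top, 12 mm above the skirt's top.
- garlic: Garlic bulb, 60 mm, bystander. Origin: its underside.
- onion: Onion, 79 mm, 85 mm tall, bystander. Origin: its underside.
- apple: Red apple, 72 mm, bystander at the front left. Origin: its underside.
There are look-alikes about, which are no part of the job. What is shaped like the lid but white is not meant.

How it is judged:
On the way, in this order (a step that is already met when the one before it is completed fails the run):
1. lid fully home on the open pot and let go, burners still off (horizontal distance between lid and open_pot below 0.01 m and z of lid in the frame of open_pot between 0.054 and 0.062 m and angle between lid's own z axis and vertical below 0.06 rad and contact force between the fingers and lid below 0.05 N and value of joint each of knob_left, knob_right below 0.3 rad), for 0.2 s.
2. that pot's knob pushed in and turned past its safety stop (((horizontal distance between open_pot and burner_left below 0.025 m and value of joint knob_left above 0.82 rad) or (horizontal distance between open_pot and burner_right below 0.025 m and value of joint knob_right above 0.82 rad))), for 0.05 s.
At the end, for the whole second after the job is handed in: Teal lid at rest on the teal pot (centres within 10 mm, origin 54-62 mm above the pot's, tilt under 0.06 rad); both pots within 25 mm of their burners' centres; teal pot's knob at the small dot (1.12-1.48 rad) and sprung out (under 1.5 mm in); other knob off (under 0.3 rad) and out (horizontal distance between lid and open_pot below 0.01 m and z of lid in the frame of open_pot between 0.054 and 0.062 m and angle between lid's own z axis and vertical below 0.06 rad and contact force between the fingers and lid below 0.05 N and ((horizontal distance between open_pot and burner_left below 0.025 m and horizontal distance between covered_pot and burner_right below 0.025 m and value of joint knob_left between 1.12 and 1.48 rad and value of joint knob_right below 0.3 rad and value of joint each of knob_left_push, knob_right_push below 0.0015 m) or (horizontal distance between open_pot and burner_right below 0.025 m and horizontal distance between covered_pot and burner_left below 0.025 m and value of joint knob_right between 1.12 and 1.48 rad and value of joint knob_left below 0.3 rad and value of joint each of knob_right_push, knob_left_push below 0.0015 m)) and linear speed of lid below 0.02 m/s); the robot touches nothing.
It fails at once if a knob is forced through its safety stop without being pushed in ((value of joint knob_left between 0.4 and 0.55 rad and value of joint knob_left_push below 0.0035 m) or (value of joint knob_right between 0.4 and 0.55 rad and value of joint knob_right_push below 0.0035 m)).
It fails at once if the other burner's knob is turned on ((horizontal distance between open_pot and burner_left below 0.025 m and value of joint knob_right above 0.35 rad) or (horizontal distance between open_pot and burner_right below 0.025 m and value of joint knob_left above 0.35 rad)).
It fails at once if a pot is pushed off its place by more than 30 mm or tipped (distance of any of open_pot, covered_pot from where it was at the start of the episode above 0.03 m or angle between any of open_pot, covered_pot's own z axis and vertical above 0.25 rad).
It fails at once if the lid is dropped onto the pot from more than 15 mm (contact force between the fingers and lid below 0.05 N and horizontal distance between lid and open_pot below 0.06 m and z of lid in the frame of open_pot above 0.073 m).
It fails at once if a bystander is moved by more than 30 mm (distance of any of garlic, onion, apple from where it was at the start of the episode above 0.03 m).
It also fails if it takes over 54 s, if anything falls off the work surface, if the arm or the gripper's body presses on something with over 40 N, if the wrist force passes 120 N, or if a joint passes its speed limit or range.

## Working session

There is one attempt and no reset: what is moved stays moved. The work goes in short steps, Python scripts to look and compute and a shell command to move; the robot and the scene stay as the last step left them, time stands still between calls to the robot, and variables do not carry over. Pictures are saved under pics/ and viewed, about 8 in all and at most 12, crops included, and the job is handed in when it is done.

```bash
mkdir -p pics; cat > h.py <<'E'
import numpy as np,cv2
from workcell import bot,eyes
from scipy.spatial.transform import Rotation as Ro
def Rm(a):
    a=np.array(a,float)
    return a if a.shape==(3,3) else (Ro.from_euler('xyz',a).as_matrix() if a.size==3 else Ro.from_quat(a).as_matrix())
def proj(p,P):
    q=(np.atleast_2d(P)-p['origin'])@Rm(p['attitude']); q=q*[1,-1,-1]
    return np.c_[p['fx']*q[:,0]/q[:,2]+p['cx'],p['fy']*q[:,1]/q[:,2]+p['cy']]
def ray(p,uv,z,fish=False):
    x=(uv[0]-p['cx'])/p['fx'];y=(uv[1]-p['cy'])/p['fy']
    if fish:
        r=np.hypot(x,y)+1e-12; d=np.array([np.sin(r)*x/r,np.sin(r)*y/r,np.cos(r)])
    else: d=np.array([x,y,1.])
    d=Rm(p['attitude'])@(d*[1,-1,-1]); o=np.array(p['origin'])
    return o+d*(z-o[2])/d[2]
E
python3 - <<'E'
from h import *
print(bot.observe())
for n in('scene','top','wrist'):
    print(n,eyes.camera_params(n))
for n in('scene','top'): cv2.imwrite(f'pics/{n}0.png',eyes.grab_frame(n))
E
```

```text
{'clock': 0.0, 'qpos': array([-1.41116763,  0.52202824, -0.0363649 ,  1.59999384,  0.02121597,
        1.02108486, -0.11278082]), 'qd': array([ 2.28323401e-03,  7.91851767e-04,  5.59439721e-04,  4.24277781e-04,
       -1.43750200e-03, -7.94525521e-05, -3.08406970e-03]), 'joint_efforts': array([ 2.64648290e-03, -9.27086449e+01,  1.98156461e+00, -3.69929123e+01,
        1.80729985e-02,  8.22419330e-03, -1.10680890e-05]), 'position': array([0.14232482, 0.60824062, 0.23072152]), 'tool_rot': array([-3.14046640e+00,  7.47148673e-05,  2.91181382e+00]), 'force': array([-1.12078539, -0.00763053,  0.12220159]), 'moment': array([-0.00602994, -0.02649095, -0.0074067 ]), 'grip_width': 0.08552847517267755}
scene {'fx': 403.20423775082276, 'fy': 403.20423775082276, 'cx': 276.84091107301316, 'cy': 214.09229919877188, 'origin': array([-0.38128232, -0.63656939,  0.81878014]), 'attitude': array([ 0.93680707,  0.01218203, -1.07425544])}
top {'fx': 406.14864673170354, 'fy': 406.14864673170354, 'cx': 284.7941020341813, 'cy': 216.19045087093292, 'origin': array([ 0.40451411, -0.13780931,  1.32279608]), 'attitude': array([ 0.07872227, -0.00530227, -1.5780314 ])}
wrist {'fx': 325.19226210127806, 'fy': 325.19226210127806, 'cx': 282.91413412368433, 'cy': 207.60158408556637, 'origin': array([0.06241269, 0.6276734 , 0.37327081]), 'attitude': array([-0.31991479,  0.00177019,  1.34091842])}
```

View pics/top0.png

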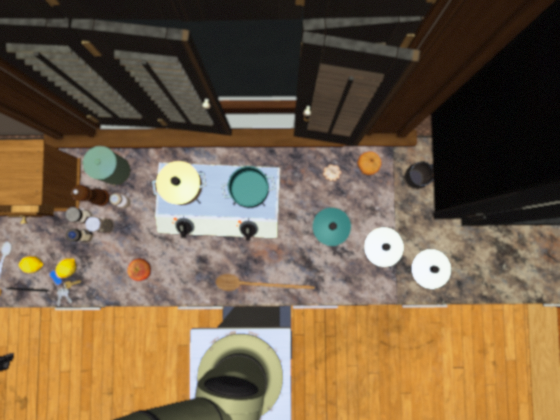

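View pics/scene0.png

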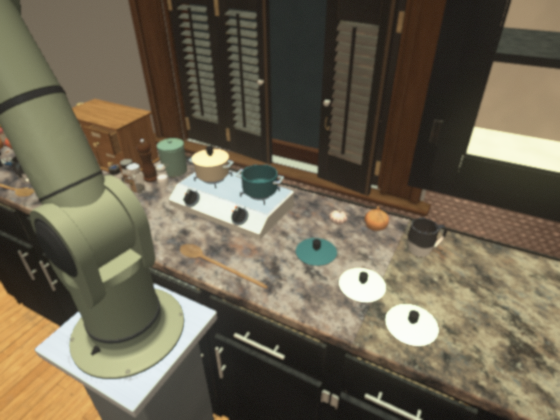

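Open teal pot is top (249,187), on the right burner, so the right knob, at top (248,231), is the one. Candidates for the lid: teal lid top (332,227) / scene (317,251); white lids top (384,247), (431,270); green canister top (100,164); the pot itself (249,187). Only (332,227) fits (teal, domed, black knob, worktop right). I'll measure it and check it in a crop.

```bash
cat > m.py <<'E'
from h import *
from scipy.optimize import least_squares
t=cv2.imread('pics/top0.png');s=cv2.imread('pics/scene0.png')
P={'top':eyes.camera_params('top'),'scene':eyes.camera_params('scene')}
def teal(im,box,name):
    x0,y0,x1,y1=box; c=im[y0:y1,x0:x1]; h=cv2.cvtColor(c,cv2.COLOR_BGR2HSV)
    m=((h[...,0]>75)&(h[...,0]<100)&(h[...,1]>110)).astype(np.uint8)
    m=cv2.morphologyEx(m,cv2.MORPH_CLOSE,np.ones((7,7)))
    k,l,st,ce=cv2.connectedComponentsWithStats(m); i=1+np.argmax(st[1:,4])
    cn=max(cv2.findContours((l==i).astype(np.uint8),cv2.RETR_EXTERNAL,cv2.CHAIN_APPROX_NONE)[0],key=len)
    e=cv2.fitEllipse(cv2.convexHull(cn)); print(name,'ell',np.round(np.array(e[0])+[x0,y0],1),np.round(e[1],1))
    return np.array(e[0])+[x0,y0]
for n,im,b1,b2 in(('top',t,(305,200,360,252),(222,160,278,212)),('scene',s,(285,228,350,272),(232,150,290,205))):
    u=teal(im,b1,n+' lid'); print(ray(P[n],u,.009))
    u=teal(im,b2,n+' pot'); print(ray(P[n],u,.153))
    c=cv2.resize(im[150:260,145:365] if n=='top' else im[140:275,170:350],None,fx=3.5,fy=3.5,interpolation=cv2.INTER_CUBIC)
    cv2.imwrite(f'pics/c_{n}.png',c)
a=cv2.imread('pics/c_top.png');b=cv2.imread('pics/c_scene.png');b=cv2.resize(b,None,fx=.45,fy=.45) if 0 else b
cv2.imwrite('pics/c1.png',a)
E
python3 m.py
```

```text
top lid ell [331.6 226. ] [35.2 36.3]
[ 0.4751928  -0.29685206  0.009     ]
top pot ell [248.2 186.6] [37.  38.4]
[ 0.58370041 -0.03904179  0.153     ]Traceback (most recent call last):
  File "m.py", line 14, in <module>
    u=teal(im,b1,n+' lid'); print(ray(P[n],u,.009))
  File "m.py", line 9, in teal
    k,l,st,ce=cv2.connectedComponentsWithStats(m); i=1+np.argmax(st[1:,4])
                                                       ~~~~~~~~~^^^^^^^^^^
    return _wrapfunc(a, 'argmax', axis=axis, out=out, **kwds)
    return bound(*args, **kwds)
ValueError: attempt to get argmax of an empty sequence
```

```bash
python3 - <<'E'
import cv2
a=cv2.imread('pics/top0.png')[150:260,145:365];cv2.imwrite('pics/c1.png',cv2.resize(a,None,fx=3.5,fy=3.5,interpolation=cv2.INTER_CUBIC))
E
python3 -m jog '[{"delta_pos":[40,-30,20],"spin":0.1,"claw":0},{"delta_pos":[80,-60,40],"spin":0.23,"claw":0},{"delta_pos":[120,-90,60],"spin":0.23,"claw":0},{"delta_pos":[160,-120,70],"spin":0.23,"claw":0},{"delta_pos":[200,-150,70],"spin":0.23,"claw":0},{"delta_pos":[235,-185,70],"spin":0.23,"claw":0},{"delta_pos":[260,-228,70],"spin":0.23,"claw":0},{"delta_pos":[280,-270,70],"spin":0.23,"claw":0}]'
```

```text
clock: 0.9
position: [0.4202, 0.3429, 0.3004]
tool_rot: [-3.14, -0.0, 3.141]
force: [1.1, 0.8, 0.4]
grip_width: 0.0853
```

View pics/c1.png

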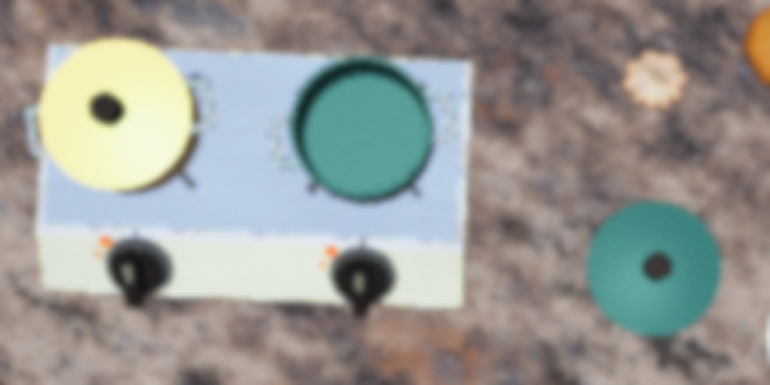

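The crop shows the teal lid with black knob at (655,268), the open teal pot at (363,128) and its knob at (360,275). Moving to the lid.

```bash
python3 -m jog '[{"delta_pos":[15,-47,0],"spin":0,"claw":0},{"delta_pos":[30,-94,0],"spin":0,"claw":0},{"delta_pos":[45,-141,0],"spin":0,"claw":0},{"delta_pos":[55,-190,0],"spin":0,"claw":0},{"delta_pos":[60,-239,0],"spin":0,"claw":0},{"delta_pos":[60,-288,0],"spin":0,"claw":0},{"delta_pos":[60,-337,0],"spin":0,"claw":0},{"delta_pos":[60,-386,0],"spin":0,"claw":0}]'
python3 - <<'E'
from h import *
p=eyes.camera_params('wrist');print(p['origin'],p['attitude'],bot.observe()['position'])
cv2.imwrite('pics/w1.png',eyes.grab_frame('wrist'))
E
```

```text
clock: 1.7
position: [0.4797, -0.0451, 0.3004]
tool_rot: [-3.14, -0.0, 3.141]
force: [1.3, -0.5, -0.6]
grip_width: 0.0857
[ 0.39767284 -0.04402945  0.44298856] [-0.31956902  0.00178747  1.57058701] [ 0.47969703 -0.04509487  0.30040922]
```

View pics/w1.png

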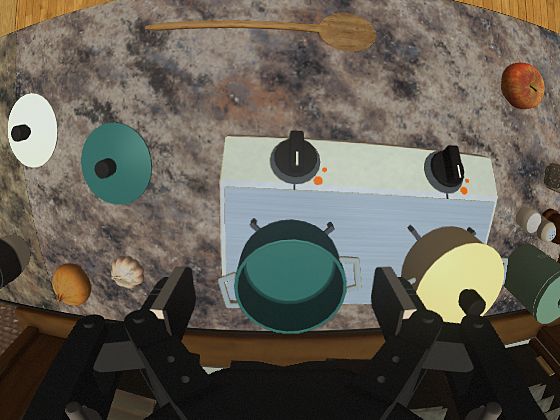

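The wrist view shows the lid (knob near (106,168)), the open pot's rim about (291,280), the right knob at (296,157), and the hob's panel edge from (222,187) to (496,207). The lower-left thing at (71,285) is the onion.

```bash
cat > m2.py <<'E'
from h import *
p=dict(fx=325.19226,fy=325.19226,cx=282.914134,cy=207.601584,origin=np.array([0.39767284,-0.04402945,0.44298856]),attitude=[-0.31956902,0.00178747,1.57058701])
im=cv2.imread('pics/w1.png')
f=lambda u,z:np.round(ray(p,u,z,True),4)
for n,u,z in(('R crease',(222,187),.07),('L crease',(496,207),.07),('R front',(227,136),.035),('L front',(490,157),.035),('knob bar top c',(296.5,151),.082),('lidknob top',(101,169),.049),('pot rim c',(291,280),.153),('onion',(71,285),.04),('garlic',(128,271),.03)): print(n,f(u,z))
h=cv2.cvtColor(im,cv2.COLOR_BGR2HSV);m=((h[...,0]>78)&(h[...,0]<98)&(h[...,1]>110)&(h[...,2]>50)).astype(np.uint8)
m=cv2.morphologyEx(m,cv2.MORPH_CLOSE,np.ones((5,5)))
from scipy.optimize import least_squares
def fit(box,r,z,sel=None):
    x0,y0,x1,y1=box;k=np.zeros_like(m);k[y0:y1,x0:x1]=m[y0:y1,x0:x1]
    c=max(cv2.findContours(k,cv2.RETR_EXTERNAL,cv2.CHAIN_APPROX_NONE)[0],key=len)[:,0]
    c=c[(c[:,1]<y1-2)]
    if sel: c=c[sel(c)]
    W=np.array([ray(p,u,z,True)[:2] for u in c])
    s=least_squares(lambda v:np.hypot(*(W-v[:2]).T)-v[2],[*W.mean(0),r],loss='soft_l1',f_scale=.001)
    print(box,np.round(s.x,4),'med resid',np.median(abs(s.fun)))
fit((70,110,165,215),.063,.0085)
fit((230,215,352,340),.06,.153,lambda c:c[:,1]>270)
fit((230,215,352,340),.06,.153,lambda c:c[:,1]>285)
E
python3 m2.py
```

```text
R crease [ 0.4951 -0.1178  0.07  ]
L crease [0.5201 0.2566 0.07  ]
R front [ 0.4375 -0.1154  0.035 ]
L front [0.4547 0.2576 0.035 ]
knob bar top c [ 0.4505 -0.0295  0.082 ]
lidknob top [ 0.4722 -0.2952  0.049 ]
pot rim c [ 0.5724 -0.0362  0.153 ]
onion [ 0.6723 -0.4116  0.04  ]
garlic [ 0.6402 -0.2902  0.03  ]
(70, 110, 165, 215) [ 0.4736 -0.2972  0.061 ] med resid 0.0009508742645402378
(230, 215, 352, 340) [ 0.5853 -0.037   0.0585] med resid 0.0003224003341556689
(230, 215, 352, 340) [ 0.5853 -0.037   0.0585] med resid 0.0003244239145872921
```

```bash
python3 -m jog '[{"delta_pos":[-2,-48,0],"spin":0,"claw":0},{"delta_pos":[-4,-96,0],"spin":0,"claw":0},{"delta_pos":[-5,-144,-20],"spin":0,"claw":0},{"delta_pos":[-6,-190,-40],"spin":0,"claw":0},{"delta_pos":[-6,-230,-65],"spin":0,"claw":0},{"delta_pos":[-6,-252,-105],"spin":0,"claw":0},{"delta_pos":[-6,-252,-150],"spin":0,"claw":0},{"delta_pos":[-6,-252,-150],"spin":0,"claw":0}]'
python3 - <<'E'
from h import *
p=eyes.camera_params('wrist');im=eyes.grab_frame('wrist');cv2.imwrite('pics/w2.png',im);o=bot.observe();print(o['position'],o['force'])
f=p['fx']
for P in([.4735,-.2965,.049],[.4735,-.2965,.009]):
    q=(np.array(P)-p['origin'])@Rm(p['attitude'])*[1,-1,-1];r=np.hypot(q[0],q[1]);t=np.arctan2(r,q[2]);print(p['cx']+f*t*q[0]/r,p['cy']+f*t*q[1]/r)
h=cv2.cvtColor(im,cv2.COLOR_BGR2HSV);m=((h[...,0]>78)&(h[...,0]<98)&(h[...,1]>110)&(h[...,2]>50)).astype(np.uint8)
m=cv2.morphologyEx(m,cv2.MORPH_CLOSE,np.ones((5,5)))
c=max(cv2.findContours(m,cv2.RETR_EXTERNAL,cv2.CHAIN_APPROX_NONE)[0],key=len)[:,0]
x,y,w,hh=cv2.boundingRect(c);print(x,y,w,hh)
c=c[c[:,1]<y+hh*.6]
from scipy.optimize import least_squares
W=np.array([ray(p,u,.0085,True)[:2] for u in c]);s=least_squares(lambda v:np.hypot(*(W-v[:2]).T)-.063,W.mean(0),loss='soft_l1',f_scale=.001);print(s.x,np.median(abs(s.fun)))
E
```

```text
clock: 2.55
position: [0.4703, -0.304, 0.1459]
tool_rot: [-3.141, -0.008, 3.133]
force: [0.4, 1.2, 1.2]
grip_width: 0.0857
[ 0.47187911 -0.30428806  0.14914459] [-0.56142373 -0.06453159  1.05874707]
291.67057584103645 215.70212148175307
290.57881091340255 200.99664866240627
223 132 137 131
[ 0.47702458 -0.29574376] 0.002326244253840426
```

View pics/w2.png

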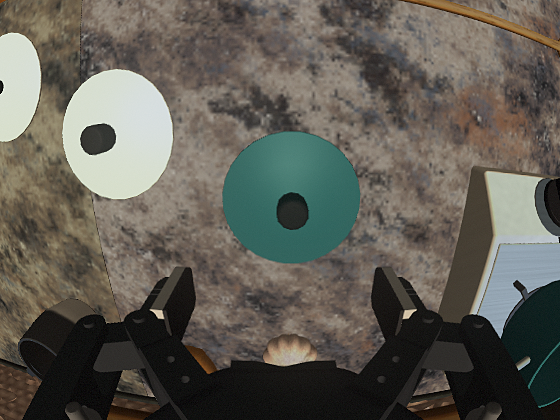

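Lid sits at ellipse centre (291,197), knob top (292,213), matching the prediction to about 3 px. Descending on it.

```bash
python3 -m jog '[{"delta_pos":[2,8,-30],"spin":0,"claw":0},{"delta_pos":[2,8,-60],"spin":0,"claw":0},{"delta_pos":[2,8,-85],"spin":0,"claw":0},{"delta_pos":[2,8,-105],"spin":0,"claw":0},{"delta_pos":[2,8,-118],"spin":0,"claw":0},{"delta_pos":[2,8,-127],"spin":0,"claw":0},{"delta_pos":[2,8,-127],"spin":0,"claw":0},{"delta_pos":[2,8,-127],"spin":0,"claw":0}]'
```

```text
clock: 3.4
position: [0.4744, -0.2965, 0.0232]
tool_rot: [-3.139, -0.003, 3.134]
force: [0.5, -0.2, -0.0]
grip_width: 0.0857
```

```bash
python3 -m jog '[{"delta_pos":[0,0,0],"spin":0,"claw":0.5},{"delta_pos":[0,0,0],"spin":0,"claw":0.9},{"delta_pos":[0,0,0],"spin":0,"claw":1},{"delta_pos":[0,0,0],"spin":0,"claw":1},{"delta_pos":[0,0,0],"spin":0,"claw":1},{"delta_pos":[0,0,0],"spin":0,"claw":1},{"delta_pos":[0,0,0],"spin":0,"claw":1},{"delta_pos":[0,0,0],"spin":0,"claw":1}]' 40
```

```text
clock: 4.2
position: [0.4745, -0.2965, 0.0235]
tool_rot: [-3.139, -0.003, 3.134]
force: [-1.7, 1.3, 6.6]
grip_width: 0.0247
```

```bash
python3 -m jog '[{"delta_pos":[0,0,15],"spin":0,"claw":1},{"delta_pos":[0,0,60],"spin":0,"claw":1},{"delta_pos":[0,0,105],"spin":0,"claw":1},{"delta_pos":[0,0,150],"spin":0,"claw":1},{"delta_pos":[0,0,195],"spin":0,"claw":1},{"delta_pos":[0,0,220],"spin":0,"claw":1},{"delta_pos":[0,0,220],"spin":0,"claw":1},{"delta_pos":[0,0,220],"spin":0,"claw":1}]'
python3 - <<'E'
from h import *
p=eyes.camera_params('wrist');im=eyes.grab_frame('wrist');cv2.imwrite('pics/w3.png',im);o=bot.observe();print(o['position'],o['force'],o['grip_width'],o['tool_rot'])
E
```

```text
clock: 5.0
position: [0.4744, -0.2964, 0.2442]
tool_rot: [-3.139, -0.002, 3.134]
force: [-0.4, 0.8, -1.6]
grip_width: 0.0247
[ 0.474098   -0.29625426  0.24333904] [-0.03834302  0.33630595 -1.74759546] 0.024736788820322538 [-3.13952172 -0.00352314  3.1337354 ]
```

View pics/w3.png

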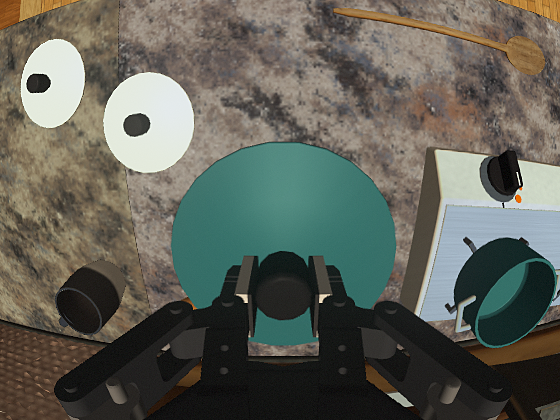

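The lid is held by its knob at about (285,285), looking level. Checking how well it is centred in the jaws and re-measuring the pot's rim from this view.

```bash
python3 - <<'E'
from h import *
from scipy.optimize import least_squares
p=eyes.camera_params('wrist');o=bot.observe()['position'];im=cv2.imread('pics/w3.png')
h=cv2.cvtColor(im,cv2.COLOR_BGR2HSV);m=((h[...,0]>78)&(h[...,0]<98)&(h[...,1]>110)&(h[...,2]>40)).astype(np.uint8)
def fit(x0,y0,x1,y1,z,r,sel):
    k=np.zeros_like(m);k[y0:y1,x0:x1]=m[y0:y1,x0:x1]
    c=max(cv2.findContours(k,cv2.RETR_EXTERNAL,cv2.CHAIN_APPROX_NONE)[0],key=len)[:,0];c=c[sel(c)]
    W=np.array([ray(p,u,z,True)[:2] for u in c]);s=least_squares(lambda v:np.hypot(*(W-v[:2]).T)-v[2],[*W.mean(0),r],loss='soft_l1',f_scale=.001)
    print(np.round(s.x,4),len(c),np.median(abs(s.fun)));return s.x
v=fit(165,130,405,350,o[2]-.0235+.0085,.063,lambda c:c[:,1]<250);print('lid-tcp',v[:2]-o[:2])
fit(445,225,558,352,.153,.06,lambda c:(c[:,0]>500)&(c[:,0]<553))
print(o)
E
```

```text
[ 0.473  -0.2954  0.0623] 316 0.00014359933223382845
lid-tcp [-0.00110448  0.00089111]
[ 0.5834 -0.0389  0.0584] 117 0.0003756460590206845
[ 0.474098   -0.29625426  0.24333904]
```

```bash
python3 -m jog '[{"delta_pos":[12,28,0],"spin":0,"claw":1},{"delta_pos":[30,70,0],"spin":0,"claw":1},{"delta_pos":[49,113,0],"spin":0,"claw":1},{"delta_pos":[67,156,0],"spin":0,"claw":1},{"delta_pos":[85,198,0],"spin":0,"claw":1},{"delta_pos":[102,236,-10],"spin":0,"claw":1},{"delta_pos":[111,257,-25],"spin":0,"claw":1},{"delta_pos":[111,257,-38],"spin":0,"claw":1}]'
python3 -m jog '[{"delta_pos":[0,0,0],"spin":0,"claw":1},{"delta_pos":[0,0,0],"spin":0,"claw":1},{"delta_pos":[0,0,0],"spin":0,"claw":1}]'
```

```text
clock: 5.85
position: [0.5853, -0.0352, 0.2031]
tool_rot: [-3.141, -0.006, 3.139]
force: [-0.8, -0.3, -1.8]
grip_width: 0.0249
clock: 6.15
position: [0.5852, -0.0363, 0.2035]
tool_rot: [-3.14, -0.006, 3.137]
force: [0.0, -0.4, -1.2]
grip_width: 0.0248
```

Go to (0.585, -0.039) and descend slowly, watching force.

```bash
python3 -m jog '[{"delta_pos":[0,-3,0],"spin":0,"claw":1},{"delta_pos":[0,-3,-6],"spin":0,"claw":1},{"delta_pos":[0,-3,-12],"spin":0,"claw":1},{"delta_pos":[0,-3,-18],"spin":0,"claw":1},{"delta_pos":[0,-3,-23],"spin":0,"claw":1},{"delta_pos":[0,-3,-27],"spin":0,"claw":1},{"delta_pos":[0,-3,-30],"spin":0,"claw":1},{"delta_pos":[0,-3,-30],"spin":0,"claw":1}]'
python3 -m jog '[{"delta_pos":[0,0,-1.5],"spin":0,"claw":1},{"delta_pos":[0,0,-3],"spin":0,"claw":1},{"delta_pos":[0,0,-4],"spin":0,"claw":1},{"delta_pos":[0,0,-4],"spin":0,"claw":1}]'
```

```text
clock: 6.95
position: [0.585, -0.0393, 0.1731]
tool_rot: [-3.14, -0.006, 3.137]
force: [0.4, 1.1, -1.0]
grip_width: 0.0242
clock: 7.35
position: [0.5851, -0.0393, 0.1696]
tool_rot: [-3.14, -0.006, 3.137]
force: [-3.4, 0.4, 6.3]
grip_width: 0.0246
```

Contact at exactly the predicted seated height. Release.

```bash
python3 -m jog '[{"delta_pos":[0,0,0],"spin":0,"claw":0.6},{"delta_pos":[0,0,0],"spin":0,"claw":0.3},{"delta_pos":[0,0,0],"spin":0,"claw":0},{"delta_pos":[0,0,0],"spin":0,"claw":0},{"delta_pos":[0,0,30],"spin":0,"claw":0},{"delta_pos":[0,0,75],"spin":0,"claw":0},{"delta_pos":[-20,0,110],"spin":0,"claw":0},{"delta_pos":[-50,0,125],"spin":0,"claw":0}]'
python3 -m jog '[{"delta_pos":[-40,5,5],"spin":0,"claw":0},{"delta_pos":[-85,5,5],"spin":0,"claw":0},{"delta_pos":[-85,5,5],"spin":0,"claw":0},{"delta_pos":[-85,5,5],"spin":0,"claw":0}]'
cat > look.py <<'E'
from h import *
import sys
p=eyes.camera_params('wrist');im=eyes.grab_frame('wrist');n=sys.argv[1];cv2.imwrite(f'pics/{n}.png',im);o=bot.observe()
np.savez(f'pics/{n}.npz',**{k:np.array(v) for k,v in p.items()})
print(o['clock'],o['position'],o['force'],o['grip_width'],o['tool_rot'],o['qpos'].round(2))
E
python3 look.py w4
```

```text
clock: 8.15
position: [0.5361, -0.0394, 0.2972]
tool_rot: [-3.14, -0.002, 3.137]
force: [-0.0, -0.3, 0.2]
grip_width: 0.0852
clock: 8.55
position: [0.4509, -0.0342, 0.3028]
tool_rot: [-3.141, -0.001, 3.138]
force: [0.8, -0.2, -0.4]
grip_width: 0.085
8.6 [ 0.45157954 -0.03425472  0.30261035] [0.08842088 0.00618565 0.75579579] 0.08514660170823073 [-3.14067479e+00 -9.95841178e-04  3.13755180e+00] [-0.32  0.16  0.3   1.95 -0.06  1.04  1.57]
```

View pics/w4.png

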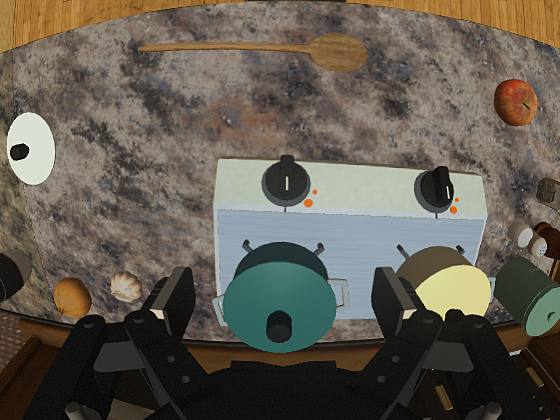

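The lid sits flat on the pot (centre about (279,305)), both knobs still off; the target knob is at (286,183), with its small dot at (315,191). I fit a knob silhouette model in both wrist pictures.

```bash
cat > kfit.py <<'E'
from h import *
from scipy.optimize import minimize
a35=np.radians(35)
def fish(p,P):
    q=(np.atleast_2d(P)-p['origin'])@Rm(p['attitude'])*[1,-1,-1];r=np.hypot(q[:,0],q[:,1])+1e-12;t=np.arctan2(r,q[:,2])
    return np.c_[p['cx']+p['fx']*t*q[:,0]/r,p['cy']+p['fx']*t*q[:,1]/r]
def model(gx,gy,gz,psi,th):
    """grip frame -> skirt points, bar points (world)"""
    Rz=Ro.from_euler('z',psi).as_matrix();B=Rz@np.c_[[np.cos(a35),0,np.sin(a35)],[0,1,0],[-np.sin(a35),0,np.cos(a35)]]
    g=np.array([gx,gy,gz]);t=np.linspace(0,2*np.pi,40)
    sk=np.vstack([np.c_[.0255*np.cos(t),.0255*np.sin(t),0*t+h] for h in(-.012,-.026)])
    bar=np.array([[x,y,z] for x in(-.023,.023) for y in(-.008,.008) for z in(-.012,.010)])@Ro.from_euler('z',th).as_matrix().T
    return g+sk@B.T,g+bar@B.T
S=6
def sil(p,v,th,box):
    x0,y0,x1,y1=box;k=np.zeros(((y1-y0)*S,(x1-x0)*S),np.uint8)
    for P in model(*v,th):
        u=(fish(p,P)-[x0,y0])*S;cv2.fillConvexPoly(k,cv2.convexHull(np.round(u).astype(np.int32)),1)
    return k
def fit(n,box,v0,th=0.,free=(0,1),thr=75,extra=None):
    p={k:v for k,v in np.load(f'pics/{n}.npz').items()};x0,y0,x1,y1=box
    c=cv2.resize(cv2.imread(f'pics/{n}.png')[y0:y1,x0:x1].max(2),None,fx=S,fy=S,interpolation=cv2.INTER_CUBIC)
    m=(c<thr).astype(np.uint8);m=cv2.morphologyEx(m,cv2.MORPH_CLOSE,np.ones((5*S,5*S)));m=cv2.morphologyEx(m,cv2.MORPH_OPEN,np.ones((4*S,4*S)))
    def f(w):
        v=list(v0)
        for i,j in enumerate(free):
            if j<4: v[j]=v0[j]+w[i]/1000*(1 if j<3 else 10)
        t=th+w[list(free).index(4)]/100 if 4 in free else th
        k=sil(p,v,t,box);return (k!=m).sum()/k.sum()
    r=minimize(f,np.zeros(len(free)),method='Nelder-Mead',options=dict(initial_simplex=np.vstack([np.zeros(len(free)),np.eye(len(free))*5]),xatol=.05,fatol=1e-4))
    return r.x,r.fun
E
python3 - <<'E'
from kfit import *
p=dict(fx=325.19226,fy=325.19226,cx=282.914134,cy=207.601584,origin=np.array([0.39767284,-0.04402945,0.44298856]),attitude=[-0.31956902,0.00178747,1.57058701])
np.savez('pics/w1.npz',**p)
for n,br,bl in(('w1',(265,125,328,192),(422,138,472,198)),('w4',(256,150,310,208),(410,160,456,212))):
  for nm,b,v0 in(('R',br,[.455,-.031,.0738,-.05]),('L',bl,[.465,.169,.0738,-.05])):
    for psi in(-.03,-.05,-.07):
        v=list(v0);v[3]=psi;w,e=fit(n,b,v);print(n,nm,psi,np.round(np.array(v[:2])+w/1000,4),round(e,3))
q={k:v for k,v in np.load('pics/w4.npz').items()}
for n,u,z in(('R crease',(214,206),.07),('L crease',(486,221),.07),('R front',(218,160),.035),('L front',(481,176),.035)):print(n,ray(q,u,z,True))
E
```

```text
w1 R -0.03 [ 0.4538 -0.0294] 0.163
w1 R -0.05 [ 0.4537 -0.0293] 0.163
w1 R -0.07 [ 0.4537 -0.0296] 0.163
w1 L -0.03 [0.4642 0.169 ] 0.254
w1 L -0.05 [0.4642 0.1692] 0.252
w1 L -0.07 [0.4643 0.1692] 0.252
w4 R -0.03 [ 0.4556 -0.0287] 0.199
w4 R -0.05 [ 0.4548 -0.0299] 0.2
w4 R -0.07 [ 0.4549 -0.0301] 0.199
w4 L -0.03 [0.4642 0.1685] 0.211
w4 L -0.05 [0.4646 0.1688] 0.21
w4 L -0.07 [0.4645 0.1689] 0.208
R crease [ 0.49052152 -0.11883691  0.07      ]
L crease [0.51414316 0.25552331 0.07      ]
R front [ 0.43932007 -0.11767735  0.035     ]
L front [0.45658361 0.25794788 0.035     ]
```

```bash
cat > ov.py <<'E'
from kfit import *
import sys
n=sys.argv[1];v=eval(sys.argv[2]);th=eval(sys.argv[3]);x0,y0,x1,y1=eval(sys.argv[4]);K=8
p={k:w for k,w in np.load(f'pics/{n}.npz').items()}
im=np.clip(cv2.resize(cv2.imread(f'pics/{n}.png')[y0:y1,x0:x1],None,fx=K,fy=K,interpolation=cv2.INTER_CUBIC).astype(float)*1.8,0,255).astype(np.uint8)
sk,bar=model(*v,th)
f=lambda P:np.round((fish(p,P)-[x0,y0]+.5)*K).astype(np.int32)
s=f(sk);b=f(bar)
cv2.polylines(im,[s[:40]],True,(0,255,255),1);cv2.polylines(im,[s[40:]],True,(0,128,255),1)
for i in range(8):
    for j in(1,2,4):
        if i<i^j: cv2.line(im,tuple(map(int,b[i])),tuple(map(int,b[i^j])),(255,0,255) if i&1 and (i^j)&1 else (0,255,0),1)
cv2.imwrite(f'pics/ov_{n}.png',im)
E
python3 ov.py w4 '[.4545,-.0298,.0738,-.05]' 0 '(245,140,330,215)'
```

```text
(no output)
```

View pics/ov_w4.png

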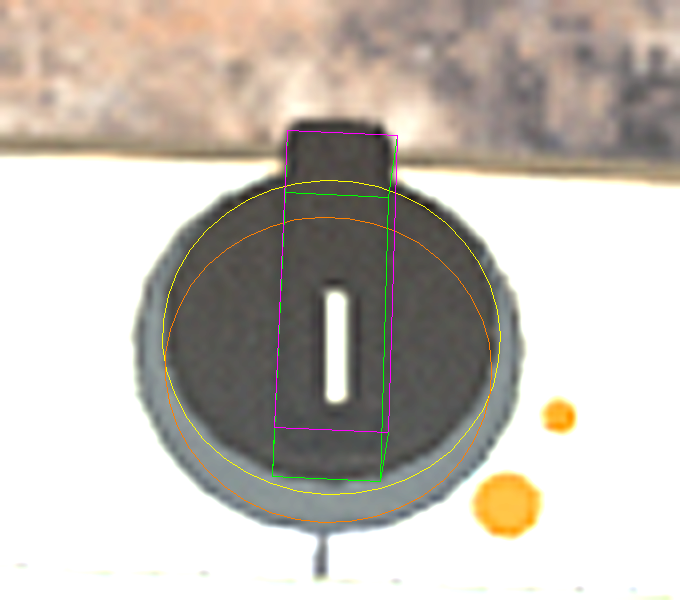

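The model overlays the knob well (bar, skirt at (330,340)); the real one is about 1 mm nearer the robot. Grip ≈ (0.453,-0.030,0.074). I flip the tool by half a turn to give joint 7 room for the turn.

```bash
for i in 1 2 3; do python3 -m jog '[{"delta_pos":[0,0,0],"spin":-0.15,"claw":0},{"delta_pos":[0,0,0],"spin":-0.3,"claw":0},{"delta_pos":[0,0,0],"spin":-0.45,"claw":0},{"delta_pos":[0,0,0],"spin":-0.6,"claw":0},{"delta_pos":[0,0,0],"spin":-0.75,"claw":0},{"delta_pos":[0,0,0],"spin":-0.9,"claw":0},{"delta_pos":[0,0,0],"spin":-1.05,"claw":0},{"delta_pos":[0,0,0],"spin":-1.06,"claw":0}]'; done; python3 -c "
from h import *
o=bot.observe();print(o['position'],o['tool_rot'],o['qpos'].round(2))"
```

```text
clock: 9.4
position: [0.4523, -0.0342, 0.3023]
tool_rot: [-3.14, -0.001, 2.074]
force: [0.5, 0.6, -0.2]
grip_width: 0.0854
clock: 10.2
position: [0.4528, -0.0342, 0.3022]
tool_rot: [-3.14, 0.0, 1.015]
force: [0.2, -0.4, -0.2]
grip_width: 0.0854
clock: 11.0
position: [0.4531, -0.0341, 0.3021]
tool_rot: [-3.141, 0.0, -0.042]
force: [-0.7, -0.6, -0.6]
grip_width: 0.0856
[ 0.45313487 -0.03413043  0.30209242] [-3.14082790e+00  3.18441503e-04 -4.16651119e-02] [-0.7   0.21  0.77  1.96 -0.17  1.04 -1.47]
```

```bash
python3 -m jog '[{"delta_pos":[0,4,-30],"spin":0,"claw":0},{"delta_pos":[0,4,-70],"spin":0,"claw":0},{"delta_pos":[0,4,-110],"spin":0,"claw":0},{"delta_pos":[0,4,-145],"spin":0,"claw":0},{"delta_pos":[0,4,-175],"spin":0,"claw":0},{"delta_pos":[0,4,-200],"spin":0,"claw":0},{"delta_pos":[0,4,-215],"spin":0,"claw":0.3},{"delta_pos":[0,4,-215],"spin":0,"claw":0.4}]'
python3 -m jog '[{"delta_pos":[0,0,-8],"spin":0,"claw":0.5},{"delta_pos":[0,0,-15],"spin":0,"claw":0.5},{"delta_pos":[0,0,-15],"spin":0,"claw":0.5},{"delta_pos":[0,0,-15],"spin":0,"claw":0.6}]' 20; python3 look.py w5
```

```text
clock: 11.8
position: [0.4524, -0.0303, 0.0855]
tool_rot: [-3.141, 0.003, -0.034]
force: [1.8, -0.2, 0.4]
grip_width: 0.0592
clock: 12.2
position: [0.4525, -0.0303, 0.0707]
tool_rot: [-3.141, 0.003, -0.033]
force: [-0.2, 0.0, 0.2]
grip_width: 0.0341
12.25 [ 0.45256974 -0.03023368  0.07081303] [-0.75237097  0.55215959 -0.26185593] 0.03412861747414778 [-3.14092819e+00  2.84589706e-03 -3.34331128e-02] [-0.41  0.59  0.46  2.18 -0.56  0.49 -1.12]
```

```bash
python3 -m jog '[{"delta_pos":[0,0,0],"spin":0,"claw":0.75},{"delta_pos":[0,0,0],"spin":0,"claw":0.9},{"delta_pos":[0,0,0],"spin":0,"claw":1},{"delta_pos":[0,0,0],"spin":0,"claw":1},{"delta_pos":[0,0,0],"spin":0,"claw":1}]'; python3 -c "
from h import *
o=bot.observe();print(o['position'],o['force'],o['moment'],o['tool_rot'])"
```

```text
clock: 12.75
position: [0.4529, -0.0303, 0.071]
tool_rot: [-3.141, 0.002, -0.033]
force: [0.4, -1.4, 5.5]
grip_width: 0.0155
[ 0.45286027 -0.03031524  0.07102769] [ 0.38330416 -1.44473791  5.46621928] [-0.33042884 -0.11253585 -0.0339013 ] [-3.14094947e+00  2.14017759e-03 -3.34954800e-02]
```

View pics/w5.png

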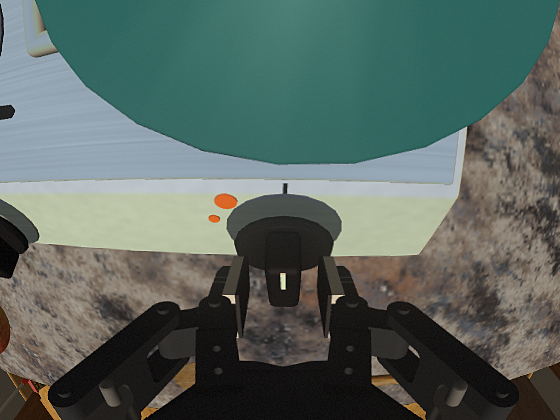

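The bar is between the fingers at (284,270). Gripped at 15.5 mm; now press along the axis with firmer grip.

```bash
python3 -m jog '[{"delta_pos":[0,0,0],"spin":0,"claw":1},{"delta_pos":[0,0,0],"spin":0,"claw":1},{"delta_pos":[1,0,-1.5],"spin":0,"claw":1},{"delta_pos":[2,0,-3],"spin":0,"claw":1},{"delta_pos":[3,0,-4.3],"spin":0,"claw":1},{"delta_pos":[4,0,-5.7],"spin":0,"claw":1},{"delta_pos":[4.6,0,-6.5],"spin":0,"claw":1},{"delta_pos":[4.6,0,-6.5],"spin":0,"claw":1}]' 60
```

```text
clock: 13.55
position: [0.4569, -0.0305, 0.0653]
tool_rot: [-3.14, 0.003, -0.034]
force: [-11.7, -0.7, 37.9]
grip_width: 0.0143
```

```bash
python3 -m jog '[{"delta_pos":[0.4,0,-0.6],"spin":0.06,"claw":1},{"delta_pos":[0.4,0,-0.4],"spin":0.12,"claw":1},{"delta_pos":[0.4,0,-0.2],"spin":0.18,"claw":1},{"delta_pos":[0.4,0,0],"spin":0.18,"claw":1}]'; python3 -c "
from h import *
o=bot.observe();print(o['position'],o['force'],o['moment'],o['tool_rot'])"
```

```text
clock: 13.95
position: [0.4573, -0.0311, 0.0656]
tool_rot: [-3.14, 0.002, 0.147]
force: [-3.2, -2.3, 10.2]
grip_width: 0.0147
[ 0.45727134 -0.0310608   0.0656374 ] [-3.20736533 -2.27182807 10.24128402] [-1.39614935  0.52981603 -0.46040495] [-3.14019699e+00  2.42020571e-03  1.46843613e-01]
```

```bash
python3 -m jog '[{"delta_pos":[0.3,0,-0.6],"spin":0.06,"claw":1},{"delta_pos":[0.3,0,-0.6],"spin":0.12,"claw":1},{"delta_pos":[0.3,0,-0.6],"spin":0.18,"claw":1},{"delta_pos":[0.3,0,-0.6],"spin":0.18,"claw":1}]'; python3 -c "
from h import *
o=bot.observe();print(o['position'],o['force'],o['moment'],o['tool_rot'])"
```

```text
clock: 14.35
position: [0.4567, -0.0313, 0.0656]
tool_rot: [-3.139, 0.003, 0.328]
force: [-11.5, 0.5, 31.9]
grip_width: 0.0141
[ 0.45674189 -0.03133988  0.06563135] [-11.47235229   0.50528963  31.91693447] [-0.86832148  2.25803793 -0.58930502] [-3.13915622  0.00320085  0.32776308]
```

```bash
python3 -m jog '[{"delta_pos":[0.5,0,-0.5],"spin":0.06,"claw":1},{"delta_pos":[0.5,0,-0.3],"spin":0.12,"claw":1},{"delta_pos":[0.5,0,-0.2],"spin":0.17,"claw":1},{"delta_pos":[0.5,0,-0.2],"spin":0.17,"claw":1}]'; python3 -c "
from h import *
o=bot.observe();print(o['position'],o['force'],o['moment'],o['tool_rot'])"
```

```text
clock: 14.75
position: [0.456, -0.0314, 0.0661]
tool_rot: [-3.137, 0.004, 0.498]
force: [-14.4, 2.0, 38.8]
grip_width: 0.0147
[ 0.45601942 -0.03140096  0.06614332] [-14.40729722   1.95858928  38.82705802] [-0.49176928  3.04547703 -0.5629925 ] [-3.13727001  0.00429852  0.49835769]
```

```bash
python3 -m jog '[{"delta_pos":[0.2,0,-0.3],"spin":0.06,"claw":1},{"delta_pos":[0.2,0,0],"spin":0.12,"claw":1},{"delta_pos":[0.2,0,0.2],"spin":0.17,"claw":1},{"delta_pos":[0.2,0,0.2],"spin":0.17,"claw":1}]'; python3 -c "
from h import *
o=bot.observe();print(o['position'],o['force'],o['moment'],o['tool_rot'])"
```

```text
clock: 15.15
position: [0.4558, -0.0315, 0.0669]
tool_rot: [-3.137, 0.004, 0.669]
force: [-8.2, 0.9, 26.0]
grip_width: 0.0147
[ 0.45582601 -0.03152686  0.06690487] [-8.1653402   0.93205749 25.98292336] [-0.77472474  1.4791175  -0.66282849] [-3.13656502  0.0042207   0.66907673]
```

```bash
python3 -m jog '[{"delta_pos":[0.2,0,-0.3],"spin":0.06,"claw":1},{"delta_pos":[0.2,0,-0.1],"spin":0.12,"claw":1},{"delta_pos":[0.2,0,0],"spin":0.17,"claw":1},{"delta_pos":[0.2,0,0],"spin":0.17,"claw":1}]'; python3 -m jog '[{"delta_pos":[0,0,0.2],"spin":0.06,"claw":1},{"delta_pos":[0,0,0.4],"spin":0.12,"claw":1},{"delta_pos":[0,0,0.6],"spin":0.18,"claw":1},{"delta_pos":[0,0,0.6],"spin":0.18,"claw":1}]'; python3 look.py w6
```

```text
clock: 15.55
position: [0.4557, -0.0317, 0.0674]
tool_rot: [-3.136, 0.004, 0.84]
force: [-6.3, 0.6, 23.1]
grip_width: 0.0143
clock: 15.95
position: [0.4554, -0.0317, 0.0689]
tool_rot: [-3.136, 0.004, 1.021]
force: [-12.1, 1.7, 40.2]
grip_width: 0.0146
16.0 [ 0.45540037 -0.03172195  0.06893044] [-11.09895414   1.58219877  38.17473151] 0.014350471675678506 [-3.13566738  0.00357988  1.01949256] [-0.2   0.55  0.18  2.16 -0.22  0.46 -0.4 ]
```

View pics/w6.png

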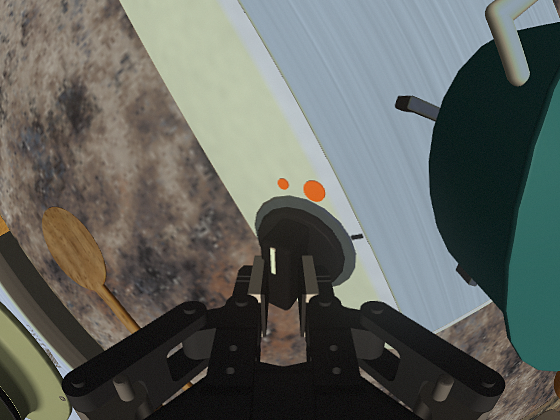

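The bar has followed, now at about 0.98 rad, pointing (288,225) towards the dots (314,190) and (283,184). Continue to about 1.3 while letting the knob come out.

```bash
python3 -m jog '[{"delta_pos":[-0.5,0,1.5],"spin":0.05,"claw":1},{"delta_pos":[-1.5,0,3],"spin":0.11,"claw":1},{"delta_pos":[-2.5,0,5],"spin":0.17,"claw":1},{"delta_pos":[-3.5,0,6.5],"spin":0.23,"claw":1},{"delta_pos":[-4,0,7.5],"spin":0.29,"claw":1},{"delta_pos":[-4,0,7.5],"spin":0.29,"claw":1}]' 30; python3 -c "
from h import *
o=bot.observe();print(o['position'],o['force'],o['moment'],o['tool_rot'])"
```

```text
clock: 16.6
position: [0.4517, -0.0314, 0.0768]
tool_rot: [-3.136, 0.003, 1.312]
force: [0.3, 3.2, 6.6]
grip_width: 0.0145
[ 0.45172663 -0.0314115   0.07676108] [0.34824485 3.15472316 6.64365401] [ 0.26245184 -0.21109649 -0.08487736] [-3.13635326e+00  2.87762149e-03  1.31185772e+00]
```

```bash
python3 -m jog '[{"delta_pos":[0,0,0.5],"spin":0,"claw":0.75},{"delta_pos":[0,0,1],"spin":0,"claw":0.65},{"delta_pos":[0,0,4],"spin":0,"claw":0.6},{"delta_pos":[-1,0,14],"spin":0,"claw":0.5},{"delta_pos":[-3,0,40],"spin":0,"claw":0.4},{"delta_pos":[-8,0,80],"spin":0,"claw":0.2},{"delta_pos":[-10,0,125],"spin":0,"claw":0},{"delta_pos":[-10,0,160],"spin":0,"claw":0}]'; python3 -m jog '[{"delta_pos":[0,0,40],"spin":0,"claw":0},{"delta_pos":[0,0,40],"spin":0,"claw":0},{"delta_pos":[0,0,40],"spin":0,"claw":0}]'; python3 look.py w7
```

```text
clock: 17.4
position: [0.4414, -0.0316, 0.2398]
tool_rot: [-3.138, 0.002, 1.311]
force: [1.3, 0.8, -0.2]
grip_width: 0.0856
clock: 17.7
position: [0.4415, -0.0316, 0.2811]
tool_rot: [-3.14, 0.001, 1.311]
force: [-0.1, 0.1, 0.3]
grip_width: 0.0852
17.75 [ 0.44106565 -0.0316164   0.28006443] [-0.51175503  0.07107416 -0.93627181] 0.08538913969339725 [-3.13822823e+00  2.06017820e-03  1.31142886e+00] [-0.23  0.17  0.19  2.   -0.04  0.98 -0.28]
```

View pics/w7.png

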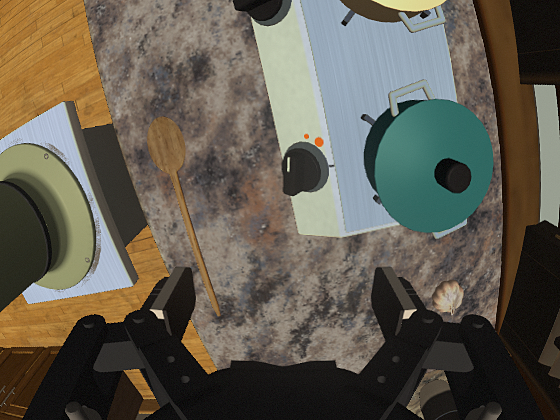

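```bash
python3 - <<'E'
from kfit import *
p={k:v for k,v in np.load('pics/w7.npz').items()};im=cv2.imread('pics/w7.png')[145:195,278:325];
m=(im.min(2)>140).astype(np.uint8);k,l,st,ce=cv2.connectedComponentsWithStats(m)
B=Ro.from_euler('z',-.05).as_matrix()@np.c_[[np.cos(a35),0,np.sin(a35)],[0,1,0],[-np.sin(a35),0,np.cos(a35)]]
g=np.array([.453,-.030,.0738])
def onplane(u,h):
    o=p['origin'];d=ray(p,u,0,True)-o;n=B[:,2];t=(g+n*h-o)@n/(d@n);return B.T@(o+t*d-g)
for i in range(1,k):
    if 4<=st[i,4]<80:
        ys,xs=np.where(l==i);P=np.c_[xs+278,ys+145].astype(float)
        W=np.array([onplane(u,.010)[:2] for u in P]);c=W.mean(0);e=np.linalg.svd(W-c)[2][0];e*=np.sign(e@c)
        print(st[i],ce[i]+[278,145],c.round(4),'theta dir',np.arctan2(e[1],e[0]),'theta pos',np.arctan2(c[1],c[0]))
for nm,u in(('small',(306.5,136.5)),('large',(319.5,142))): q=onplane(u,-.026);print(nm,q.round(4),np.arctan2(q[1],q[0]))
for th in(1.1,1.2,1.3,1.4,1.5): print(th,fit('w7',(275,135,335,200),[.453,-.03,.0738,-.05],th)[1])
E
python3 ov.py w7 '[.453,-.03,.0738,-.05]' 1.3 '(265,125,345,205)'
```

```text
[ 2  0 11 14 70] [283.52857143 149.05714286] [-0.    0.03] theta dir 0.8215769915237546 theta pos 1.5713271101187638
[37  0 10 10 41] [321.53658537 148.53658537] [0.0456 0.0268] theta dir -0.7025670788955264 theta pos 0.5310005479152197
[ 9 12  3 14 18] [287.88888889 164.11111111] [0.0015 0.0133] theta dir 1.2534030504099194 theta pos 1.461631899027482
small [ 0.0084  0.0354 -0.026 ] 1.3369493654738045
large [ 0.0237  0.0276 -0.026 ] 0.8607781255508492
1.1 0.2080023953605648
1.2 0.2037311549864379
1.3 0.2022192674201412
1.4 0.21054381908592784
1.5 0.22254024478952528
```

View pics/ov_w7.png

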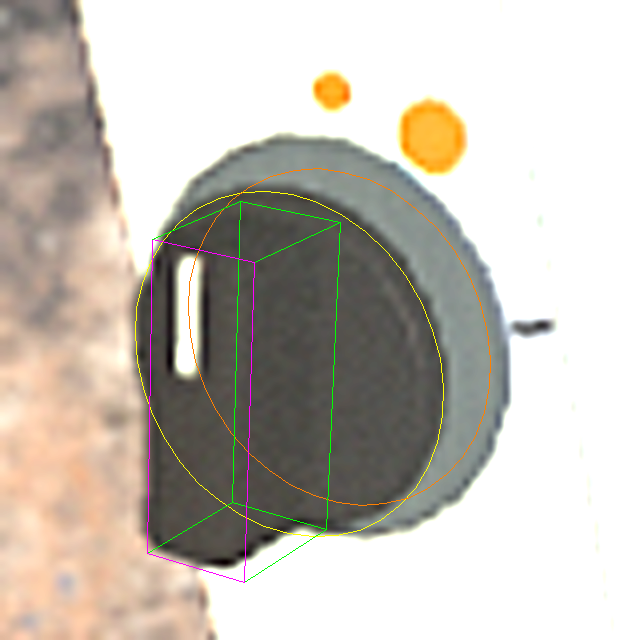

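The overlay at 1.30 rad matches the bar (pointer at (188,315) of the crop; line direction 1.25, dots at 1.34/0.86) and the skirt matches the sprung-out position. Final numeric lid check, then hand in.

```bash
python3 - <<'E'
from h import *
from scipy.optimize import least_squares
p={k:v for k,v in np.load('pics/w7.npz').items()};im=cv2.imread('pics/w7.png')
h=cv2.cvtColor(im,cv2.COLOR_BGR2HSV);m=((h[...,0]>78)&(h[...,0]<98)&(h[...,1]>90)&(h[...,2]>60)).astype(np.uint8)
c=max(cv2.findContours(m,cv2.RETR_EXTERNAL,cv2.CHAIN_APPROX_NONE)[0],key=len)[:,0];c=c[c[:,0]>420]
W=np.array([ray(p,u,.1545,True)[:2] for u in c]);s=least_squares(lambda v:np.hypot(*(W-v[:2]).T)-v[2],[*W.mean(0),.063],loss='soft_l1',f_scale=.001)
print(s.x.round(4),np.median(abs(s.fun)));o=bot.observe();print(o['clock'],o['force'],bot.job_done())
E
```

```text
[ 0.5843 -0.0387  0.0622] 0.00028872605425168604
the job is handed in; nothing more can be done
17.75 [-0.51175503  0.07107416 -0.93627181] None
```

I set the teal lid on the teal pot (right burner) and lit that burner at the small dot. I handed the job in at 17.75 s; the hand-in reports no verdict.

**Lid:** I lowered it until it touched at the predicted seated height, then let go. In the last picture its flange is a level circle centred at (0.584, -0.039). That is about 1 mm from the pot's measured centre.

**Knob:** I gripped the right knob and pushed it in about 7 mm, to its hard end. I kept it pressed past the safety stop, turned on to the small dot, and let it spring out.
- **Angle:** the last picture gives 1.25 rad from the pointer and about 1.3 rad from the outline. The small dot itself measured 1.34 rad. All are inside 1.12–1.48.
- **Sprung out:** the knob's outline matches its out position. This is only an image match (2 mm calibration), so the 1.5 mm limit is not confirmed to that precision.

**Less certain:**
- The knob outline fits left about 20% mismatch, because a grey collar around the knob is not in my model.
- I did not re-measure the left knob, the cream pot or the bystanders at the end. The gripper never worked near any of them, and I saw nothing out of place in the pictures.

The arm is clear of everything, with its force reading about zero.

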